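Push a worn bronze ring through the wash-chute flap

TASK

Push the worn bronze ring along the feed deck with your fingertips, nose the orange gravity flap open with it and slide it on through until it drops down into the blue wash chute; then draw your fingers back so that the flap swings shut. Only push the ring, never lift it, and leave the plunger, the spray can and the cylinder block where they stand.

Things in the scene. Friction and masses are not known exactly. Their poses are not given: they have to be found in the camera images.
- chute: Fixed wash chute with feed deck. Origin on the table top under the middle of the gate; +x is the feed direction, level, from the deck through the gate into the chute; z up. Flat green deck x = -240 to 0 mm, y = +-102, top 90 mm above the table, rear end open. Behind the gate a blue box x = 0 to 246, y = +-98, 159 mm tall, clear roof
- gate (a point): On the deck top (90 mm above the table) in the middle of the gate, chute x = 0, y = 0; axes as the chute's. The opening is 112 mm wide (y = +-56) and about 55 mm high, under a 6 mm hinge rod at x = 0, 152 mm above the table. Blue jambs either side. Fingers leaning back by 25 to 45 degrees can follow the ring in under the rod; upright ones meet it
- deck_rear (a point): On the deck top in the middle of its open rear edge (chute x = -240). Bare metal lips 10 mm high, 4 mm thick stand on the deck: parallel at y = +-100 mm from x = -240 to -90, then closing in as a funnel to y = +-58 at the gate
- ramp_top (a point): Middle of the edge where the deck ends, 35 mm inside the gate (chute x = 35). From here a ramp drops at 54 degrees to the catch floor 6 mm above the table: a ring whose centre is pushed about 20 mm past this edge tips and slides down by itself
- flap (a joint): Orange gravity flap, 106 wide, 50 tall, 3 mm thick, 120 g, hinged along its top edge 146 mm above the table, 4 mm inside the gate; lower edge about 4 mm above the deck. 0 = hanging shut, grows swinging inward (chute +x) to 1.45 rad; cannot swing outward, falls shut by its weight. The ring under it holds it at about 0.9 rad; pushing it takes 1 to 2 N
- flap_edge (a point): Middle of the flap's lower edge; moves with the flap
- ring_center (a point): Centre (half-way up) of the worn bronze ring: outer diameter 84 mm, hole 50 mm, 26 mm tall, 0.4 to 0.7 kg, lying flat and loose on the feed deck (centre 103 mm above the table), somewhere 130 to 200 mm before the gate and up to 40 mm to either side of the deck's middle
- plunger_mid (a point): Half-way point (45 mm up) of a standing steel pump plunger with brass shoe on top, 29 mm across, 91 mm tall, on the table beside the deck; to be left alone
- can_mid (a point): Half-way point (75 mm up) of a red spray can, 54 mm across, 150 mm tall, standing on the table beside the chute; to be left alone
- block_mid (a point): Half-way point (31 mm up) of a dark steel pump cylinder block, 76 mm across, 62 mm tall, standing on the table beyond the open rear end of the deck; to be left alone

How it is judged (in metres and radians):
On the way, in this order (a step that is already met when the one before it is completed fails the run):
1. the ring, still on the deck, noses the flap open (value of joint flap above 0.4 rad and x of ring_center in the frame of chute above -0.045 m and z of ring_center in the frame of chute above 0.09 m), for 0.05 s.
2. the ring is down in the chute and the flap has swung shut (x of ring_center in the frame of chute above 0.06 m and z of ring_center in the frame of chute below 0.07 m and value of joint flap below 0.1 rad), for 0.2 s.
At the end, for the whole second after the job is handed in: The ring lies at rest inside the chute box, its centre at least 60 mm behind the gate and less than 70 mm above the table; the flap hangs shut (within 0.1 rad); plunger, can and block are within 20 mm of where they stood (all of step 2 and x of ring_center in the frame of chute below 0.24 m and y of ring_center in the frame of chute between -0.09 and 0.09 m and linear speed of ring below 0.03 m/s and distance of each of plunger_mid, can_mid, block_mid from where it was at the start of the episode below 0.02 m); the robot touches nothing.
It fails at once if the ring is lifted (centre more than 18 mm above its height on the deck) (z of ring_center in the frame of chute above 0.121 m).
It fails at once if the plunger is knocked or moved by more than 20 mm (distance of plunger_mid from where it was at the start of the episode above 0.02 m).
It fails at once if the can is knocked or moved by more than 20 mm (distance of can_mid from where it was at the start of the episode above 0.02 m).
It fails at once if the cylinder block is knocked or moved by more than 20 mm (distance of block_mid from where it was at the start of the episode above 0.02 m).
It also fails if it takes over 48 s, if anything falls off the work surface, if the arm or the gripper's body presses on something with over 40 N, if the wrist force passes 120 N, or if a joint passes its speed limit or range.

ROBOT

A 6-joint arm with a two-finger parallel gripper is mounted at the origin on the work surface. World frame = base frame: x ahead of the robot, y to its left, z up, the work surface at z = 0. Lengths are in m, angles in degrees, forces in N, time in s.
With the tool pointing down it reaches from about 0.4 to 0.825 m from the base axis. Payload 7 kg.
Tool frame: the origin (TCP) lies midway between the tips of the shut fingers; the grasp point (between the pads) lies 19 mm behind it; z points along the fingers, y is the line along which they close (so a half turn about z gives the same grasp; the last joint's range is limited). The gripper opens to 88 mm and grips with 3 to 60 N. Pads are 19 mm wide; open, the fingers measure 130 mm over their backs; the gripper's body (78 mm by 193 mm) begins 47 mm behind the grasp point.
Start: joints at [83.085, 20.546, 0.682, 0, -70.136, -16.507], TCP at [0.268, 0.619, 0.227] pointing down, gripper open.
Joint ranges: [-176.03, 176.03], [-82.01, 121.73], [-58.28, 71.71], [-173.87, 95.51], [-174.79, -0.11], [-173.66, 173.66]. Speed limits (degrees/s): [136.94, 136.94, 172.46, 180, 180, 180].

INTERFACE

Orientations are given as [roll, pitch, yaw] about the fixed x, y, z axes, in that order (R = Rz(yaw) Ry(pitch) Rx(roll)).
In Python, from plant import ctrl gives the robot as it stands.
- The arm moves only by the tool arm_command, never from a script. Its argument "steps" is a list of rows, each an object with "translation": the shift along the tool's x, y, z in mm, a list of three; "rotation": the turn, a rotation vector about the tool's x, y, z in units of 5 degrees (1.0 is 5 degrees), a list of three; "claw": the finger opening in mm, from 0 to 87.6. In form: [{"translation": [x, y, z], "rotation": [rx, ry, rz], "claw": claw}, ...]. A call has 1 to 5 rows; each row is the pose to reach, as a shift and turn from the pose commanded when the call began, along the tool's axes at that moment; what a row does not reach only later rows make up. A row lasts 1/10 s, in which the tool goes at most 50 mm and 8.59 degrees, less where a joint would pass 70% of its speed; a pose out of reach is approached as far as the arm can. A call with a gripper value outside its range is refused whole. The fingers move at their own pace and stop on an object; the grip force is fixed at half the most. Time passes only in rows, so rows that repeat a pose let the fingers close. It gives the time, the measured TCP pose, the force, the opening and the grip force at its end, in the units of the state.
- ctrl.get_obs(): the state, without advancing time (a new reading comes with each control period).
- ctrl.snapshot(name): name is "scene" or "top" or "wrist"; returns (picture, depth): 480x640x3 uint8, red, green, blue; 480x640 float32, m along the optical axis (not along the pixel's ray), 0 where there is no reading.
- ctrl.calibration(name): a dict with "vertical_fov" (degrees; the focal length in pixels is half the picture's height over the tangent of half this angle, whatever the lens; pixels are square), "cx", "cy" (the principal point, pixels), "rvec" (rotation vector, rad) and "tvec" (3), from world to camera coordinates, as OpenCV has them; the wrist camera has in their place "hand_eye" (4x4, takes a point from camera to tool coordinates, whose origin is the TCP and whose axes are the flange's). Camera axes: x right, y down, z forward; pixel columns grow to the right and rows downward; lengths in m; the calibration is good to about 2 mm. The wrist camera is an equidistant fisheye: a pixel r from the principal point sees the ray r / f radians off the axis. A picture is of the moment at which its call begins: read the wrist's pose just before it. calibration takes no time and is no camera call.
- ctrl.close_job(): hands the job in; it is judged then, once.
The state is a dict: "clock": time; "joint_pos": joint angles; "qvel": joint speeds; "tau": joint torques, N m; "tool_pos": TCP position; "orientation": TCP orientation; "force": force on the tool from outside, world axes, zero at the start; "moment": the same for the moment, N m; "opening": finger opening in m; "gripper_force": force on a finger pad.
Only numpy, scipy, OpenCV 4.12 (cv2) and the standard library are available. Lean on these libraries where they do the work, as an engineer would, in place of code of your own. Each camera call takes 0.05 s, during which the arm holds its last target. There are 200 camera calls.

## Working session

There is one attempt and no reset: what is moved stays moved. The work goes in short steps, Python scripts to look and compute and a tool call to move; the robot and the scene stay as the last step left them, time stands still between calls to the robot, and variables do not carry over. Pictures are saved under pics/ and viewed, at most 10 in all, crops included, and the job is handed in when it is done.

Besides the shell and the picture viewer there is one more tool, called after "Emit:" as a command line: name --argument value ..., lists and objects as JSON in quotes. arm_command: Moves the arm, as the interface text tells. Its arguments: {"type":"object","properties":{"steps":{"type":"array"}},"required":["steps"]}

```bash
mkdir -p pics; ls
cat > h.py <<'E'
import numpy as np, cv2
from plant import ctrl
from scipy.spatial.transform import Rotation as R
def cam(n):
    c=ctrl.calibration(n); f=240/np.tan(np.radians(c["vertical_fov"]/2))
    Rm=cv2.Rodrigues(np.array(c["rvec"],float))[0]; return f,c["cx"],c["cy"],Rm,np.array(c["tvec"],float).ravel()
def cloud(n,d):
    f,cx,cy,Rm,t=cam(n); v,u=np.mgrid[:480,:640]
    P=np.stack([(u-cx)/f*d,(v-cy)/f*d,d],-1); return (P-t)@Rm
def plane(n,u,v,z):
    f,cx,cy,Rm,t=cam(n); r=np.array([(u-cx)/f,(v-cy)/f,1])@Rm; o=-t@Rm; return o+r*(z-o[2])/r[2]
E
python3 - <<'E'
from h import *
print(ctrl.get_obs())
for n in("scene","top"):
    p,d=ctrl.snapshot(n); cv2.imwrite(f"pics/{n}0.png",p[...,::-1]); np.savez(f"{n}0.npz",p=p,d=d); print(ctrl.calibration(n))
E
```

```text
pics
{'clock': 0.0, 'joint_pos': array([ 8.30834380e+01,  2.05923698e+01,  6.33705949e-01, -2.12988813e-02,
       -7.01370189e+01, -1.65071294e+01]), 'qvel': array([ 0.06047431,  0.03514234, -0.04126099,  0.09155582,  0.02388037,
        0.00057477]), 'tau': array([-1.12793503e-03, -5.82697105e+01,  2.93045944e+01,  6.99684396e+00,
        6.78032055e-03, -1.68340212e-04]), 'tool_pos': array([0.26815021, 0.61890544, 0.22560793]), 'orientation': array([ 1.79902571e+02, -7.99259984e-03, -2.34309380e+01]), 'force': array([0.23238338, 0.55779066, 0.19727315]), 'moment': array([ 0.01204567,  0.01636146, -0.03522535]), 'gripper_force': 0.0, 'opening': 0.087688328381541}
{'vertical_fov': 49.21952374682224, 'cx': 309.4356985771508, 'cy': 231.83267132205896, 'rvec': array([ 1.77155941,  2.10013752, -0.56920229]), 'tvec': array([ 0.15676618, -0.48653489,  1.24790488])}
{'vertical_fov': 50.8216939122792, 'cx': 318.9197467166265, 'cy': 231.0919479191617, 'rvec': array([ 2.08969483, -2.15286876,  0.1802123 ]), 'tvec': array([-0.0428674 ,  0.64447842,  0.88821598])}
```

View pics/top0.png

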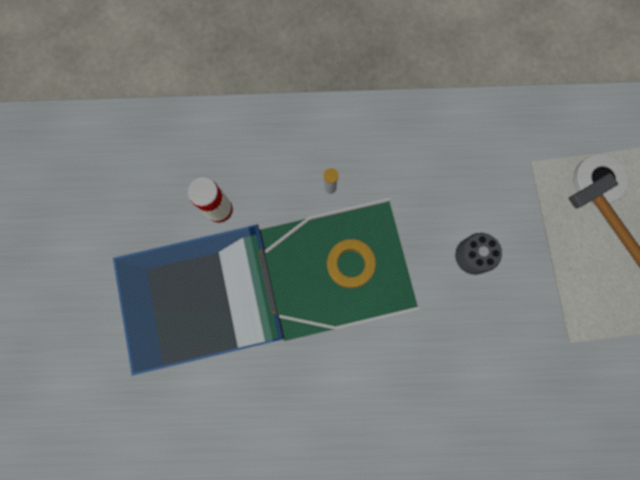

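View pics/scene0.png

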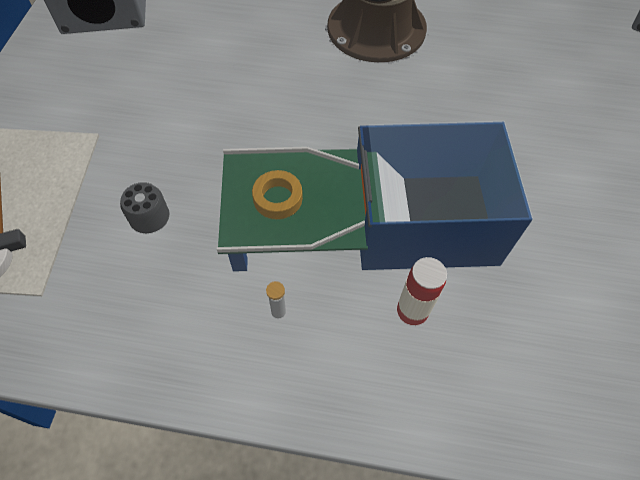

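The top view shows the deck (corners near 262,228 / 389,202 / 416,306 / 284,338), ring at (351,263), plunger (331,178), can (210,198) and block (480,253). The scene view agrees with this: ring at (277,194), gate at x≈365.

Run:
```python
from h import *
for n in("top","scene"):
    z=np.load(f"{n}0.npz"); p,d=z["p"],z["d"]; C=cloud(n,d); hsv=cv2.cvtColor(p,cv2.COLOR_RGB2HSV)
    H,S,V=[hsv[...,i].astype(int) for i in range(3)]
    g=(H>60)&(H<95)&(S>110)&(abs(C[...,2]-.09)<.008)&(d>0)
    P=C[g]; print(n,"green",g.sum(),P[:,2].mean()); 
    r=cv2.minAreaRect((P[:,:2]*1000).astype(np.float32)); print(r, cv2.boxPoints(r).round(1).tolist())
    o=(H>12)&(H<25)&(S>150)&(C[...,2]>.095)&(C[...,2]<.13)&(d>0)
    k,lab,st,ce=cv2.connectedComponentsWithStats(o.astype(np.uint8))
    for i in range(1,k):
        if st[i,4]>60:
            q=C[lab==i]; t=q[q[:,2]>.112]; print("orange",st[i],q.mean(0))
            if len(t)>50: print("  ring circ",cv2.minEnclosingCircle((t[:,:2]*1000).astype(np.float32)), t[:,2].mean())
for a in[(389,202),(416,307)]: print("rear corner",plane("top",*a,.1))
for nm,a,h in[("plunger",(331,175),.091),("can",(203,190),.15),("block",(484,250),.062)]: print(nm,plane("top",*a,h))
for nm,a,h in[("plunger",(276,290),.091),("can",(430,270),.15),("block",(139,197),.062)]: print(nm,plane("scene",*a,h))
for a in[(260,228),(283,338)]: print("gate top corner",plane("top",*a,.159))
```

```text
top green 12532 0.09032757606378294
((566.5557250976562, -82.87710571289062), (198.87454223632812, 258.684814453125), 11.49329948425293) [[443.29998779296875, 24.100000381469727], [494.8999938964844, -229.39999389648438], [689.7999877929688, -189.8000030517578], [638.2000122070312, 63.70000076293945]]
orange [ 328  240   47   48 1140] [ 0.57458868 -0.11642586  0.1159862 ]
  ring circ ((574.1209716796875, -116.55107116699219), 41.648834228515625) 0.11610659756868064
scene green 224 0.09079464699666275
((569.8794555664062, -83.13629150390625), (201.79844665527344, 258.227783203125), 11.769927978515625) [[444.79998779296875, 22.700000762939453], [497.3999938964844, -230.10000610351562], [695.0, -189.0], [642.2999877929688, 63.79999923706055]]
orange [252 171  50  40 961] [ 0.58007961 -0.11315422  0.11625117]
  ring circ ((578.632080078125, -114.5257339477539), 41.513160705566406) 0.11669325242722975
rear corner [ 0.68464882 -0.1903181   0.1       ]
rear corner [ 0.49607649 -0.22709014  0.1       ]
plunger [ 0.74128152 -0.08758819  0.091     ]
can [0.70407597 0.13433216 0.15      ]
block [ 0.59731038 -0.365358    0.062     ]
plunger [ 0.7442865  -0.08337752  0.091     ]
can [0.70096115 0.1387754  0.15      ]
block [ 0.59698617 -0.36342352  0.062     ]
gate top corner [0.63277232 0.03555534 0.159     ]
gate top corner [ 4.51400395e-01 -1.55926717e-04  1.59000000e-01]
```

```bash
cat >> h.py <<'E'
YAW=101.6; f=np.array([np.cos(np.radians(YAW)),np.sin(np.radians(YAW)),0]); L=np.array([-f[1],f[0],0])
G=np.array([.5447,.0258,0])
def tgt(x,y,z,lean):  # chute mm -> shift/turn in move units
    o=ctrl.get_obs(); T=R.from_euler('xyz',o["orientation"],degrees=True)
    P=G+f*x/1000+L*y/1000+[0,0,z/1000]
    Rt=R.from_euler('xyz',[180,0,YAW-180],degrees=True)*R.from_euler('y',-lean,degrees=True)
    print("shift",(T.inv().apply(P-o["tool_pos"])*1000).round(1),"turn",np.degrees((T.inv()*Rt).as_rotvec()/5).round(2))
def chute():
    o=ctrl.get_obs(); p=o["tool_pos"]-G; print("t",o["clock"],"chute",(np.array([p@f,p@L,p[2]])*1000).round(1),o["orientation"].round(1),"F",o["force"].round(1),"open",o["opening"],o["joint_pos"].round(0))
E
python3 -c "
from h import *
tgt(-215,-3,260,0)"
```

```text
shift [615.5 608.7 -33.3] turn [ 2.000e-02 -1.000e-02  1.099e+01]
```

Emit:
arm_command --steps '[{"translation":[0,0,-35],"rotation":[0,0,0],"claw":40},{"translation":[615,609,-35],"rotation":[0,0,11],"claw":40},{"translation":[615,609,-35],"rotation":[0,0,11],"claw":40},{"translation":[615,609,-35],"rotation":[0,0,11],"claw":40},{"translation":[615,609,-35],"rotation":[0,0,11],"claw":40}]'

```text
clock: 0.6
tool_pos: [0.343, 0.4317, 0.2612]
orientation: [180.0, -0.0, -58.1]
force: [1.9, 0.1, 0.9]
opening: 0.0533
gripper_force: 0.0
```

```bash
python3 -c "
from h import *
chute();tgt(-215,-3,260,0)"
```

```text
t 0.6 chute [438.1 116.  261.2] [180.   -0.  -58.1] F [1.9 0.1 0.9] open 0.05325341339038046 [ 72.   8. -12.  -0. -70. -40.]
shift [653.9 114.7   1.5] turn [ 0.01 -0.01  4.05]
```

Emit:
arm_command --steps '[{"translation":[654,115,0],"rotation":[0,0,4.05],"claw":40},{"translation":[654,115,0],"rotation":[0,0,4.05],"claw":40},{"translation":[654,115,0],"rotation":[0,0,4.05],"claw":40},{"translation":[654,115,0],"rotation":[0,0,4.05],"claw":40},{"translation":[654,115,0],"rotation":[0,0,4.05],"claw":40}]'

```text
clock: 1.1
tool_pos: [0.4374, 0.2003, 0.2616]
orientation: [-180.0, 0.0, -78.0]
force: [1.7, 0.5, 0.2]
opening: 0.04
gripper_force: 0.0
```

```bash
python3 -c "
from h import *
chute();tgt(-215,-3,260,0)"
```

```text
t 1.1 chute [192.5  70.  261.6] [-180.    0.  -78.] F [1.7 0.5 0.2] open 0.03996575698721013 [ 48.   1. -20.  -0. -70. -36.]
shift [407.9 -70.4   1.5] turn [-0.    0.    0.07]
```

Emit:
arm_command --steps '[{"translation":[408,-70,0],"rotation":[0,0,0.07],"claw":40},{"translation":[408,-70,0],"rotation":[0,0,0.07],"claw":40},{"translation":[408,-70,0],"rotation":[0,0,0.07],"claw":40},{"translation":[408,-70,0],"rotation":[0,0,0.07],"claw":40},{"translation":[408,-70,0],"rotation":[0,0,0.07],"claw":40}]'

```text
clock: 1.6
tool_pos: [0.5299, -0.0321, 0.2616]
orientation: [-180.0, 0.0, -78.4]
force: [0.9, 2.0, -0.1]
opening: 0.0396
gripper_force: 0.0
```

Emit:
arm_command --steps '[{"translation":[158,-27,0],"rotation":[0,0,0],"claw":40},{"translation":[158,-27,0],"rotation":[0,0,0],"claw":40},{"translation":[158,-27,0],"rotation":[0,0,0],"claw":40},{"translation":[158,-27,0],"rotation":[0,0,0],"claw":40},{"translation":[158,-27,0],"rotation":[0,0,0],"claw":40}]'

```text
clock: 2.1
tool_pos: [0.5878, -0.1813, 0.2602]
orientation: [179.9, 0.0, -78.6]
force: [-0.2, -0.4, -0.6]
opening: 0.0402
gripper_force: 0.0
```

```bash
python3 -c "
from h import *
chute();tgt(-215,-3,180,35)
p,d=ctrl.snapshot('wrist');cv2.imwrite('pics/w1.png',p[...,::-1])"
```

```text
t 2.1 chute [-211.5   -0.6  260.2] [179.9   0.  -78.6] F [-0.2 -0.4 -0.6] open 0.04016124486737302 [  1.  14.  -4.  -0. -72.  10.]
shift [ 3.5 -2.6 80.2] turn [ 0.01 -6.99 -0.04]
```

View pics/w1.png

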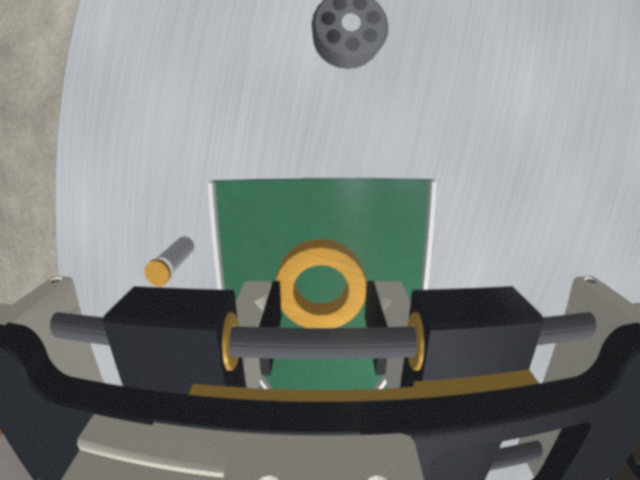

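The wrist view shows the ring centred at about (322,285), the deck's rear edge at row 180 with its lips at columns 212 and 435, and the fingers symmetric about column 324. So the ring is close to the centre line. I'll check this numerically with the wrist camera.

```bash
cat >> h.py <<'E'
def wray(u,v,z,o):
    c=ctrl.calibration("wrist"); F=240/np.tan(np.radians(c["vertical_fov"]/2)); H=np.array(c["hand_eye"])
    a,b=u-c["cx"],v-c["cy"]; r=np.hypot(a,b); th=r/F; d=np.array([np.sin(th)*a/r,np.sin(th)*b/r,np.cos(th)])
    T=R.from_euler('xyz',o["orientation"],degrees=True); d=T.apply(H[:3,:3]@d); p=T.apply(H[:3,3])+o["tool_pos"]
    P=p+d*(z-p[2])/d[2]-G; return (np.array([P@f,P@L])*1000).round(1)
E
python3 -c "
from h import *
o=ctrl.get_obs();print(np.array(ctrl.calibration('wrist')['hand_eye']).round(3))
for a in [(322,285,.116),(212,183,.1),(435,181,.1),(324,179,.09),(302,285,.116),(345,285,.116),(322,240,.116),(278,280,.116),(367,280,.116)]: print(a,wray(*a,o))"
```

```text
[[ 0.001 -0.955 -0.297  0.081]
 [ 1.     0.001 -0.    -0.002]
 [ 0.001 -0.297  0.955 -0.158]
 [ 0.     0.     0.     1.   ]]
(322, 285, 0.116) [-150.1   -2.9]
(212, 183, 0.1) [-240.6 -100.8]
(435, 181, 0.1) [-242.3   97.9]
(324, 179, 0.09) [-241.1   -1. ]
(302, 285, 0.116) [-150.   -20.8]
(345, 285, 0.116) [-150.    17.7]
(322, 240, 0.116) [-192.5   -2.8]
(278, 280, 0.116) [-154.8  -42.3]
(367, 280, 0.116) [-154.8   37.4]
```

Emit:
arm_command --steps '[{"translation":[4,-2,60],"rotation":[0,-7,0],"claw":40},{"translation":[4,-2,60],"rotation":[0,-7,0],"claw":40},{"translation":[4,-2,60],"rotation":[0,-7,0],"claw":40},{"translation":[4,-2,60],"rotation":[0,-7,0],"claw":40},{"translation":[4,-2,60],"rotation":[0,-7,0],"claw":40}]'

```text
clock: 2.65
tool_pos: [0.5899, -0.184, 0.198]
orientation: [179.6, 35.5, -78.8]
force: [0.2, 0.6, -0.3]
opening: 0.0401
gripper_force: 0.0
```

```bash
python3 -c "
from h import *
chute();tgt(-217,-2,99,35)"
```

```text
t 2.65 chute [-214.6   -2.1  198. ] [179.6  35.5 -78.8] F [ 0.2  0.6 -0.3] open 0.04005533373186477 [-19.  31.  16. -30. -95.  33.]
shift [59.5 -0.5 79.2] turn [ 0.03  0.1  -0.06]
```

Emit:
arm_command --steps '[{"translation":[20,0,26],"rotation":[0,0,0],"claw":40},{"translation":[35,0,47],"rotation":[0,0,0],"claw":40},{"translation":[50,0,66],"rotation":[0,0,0],"claw":40},{"translation":[59,0,78],"rotation":[0,0,0],"claw":40},{"translation":[59,0,78],"rotation":[0,0,0],"claw":40}]'

```text
clock: 3.15
tool_pos: [0.5904, -0.1845, 0.1022]
orientation: [179.8, 35.1, -78.4]
force: [-0.1, -0.0, -0.3]
opening: 0.0398
gripper_force: 0.0
```

```bash
python3 -c "
from h import *
chute();tgt(-172,-2,99,35)
p,d=ctrl.snapshot('scene');cv2.imwrite('pics/s2.png',cv2.resize(p[100:300,150:450,::-1],None,fx=2,fy=2))"
```

```text
t 3.15 chute [-215.3   -2.5  102.2] [179.8  35.1 -78.4] F [-0.1 -0.  -0.3] open 0.03983617841299541 [-19.  35.  11. -30. -86.  38.]
shift [-33.6   0.4  27.5] turn [ 0.04  0.02 -0.01]
```

View pics/s2.png

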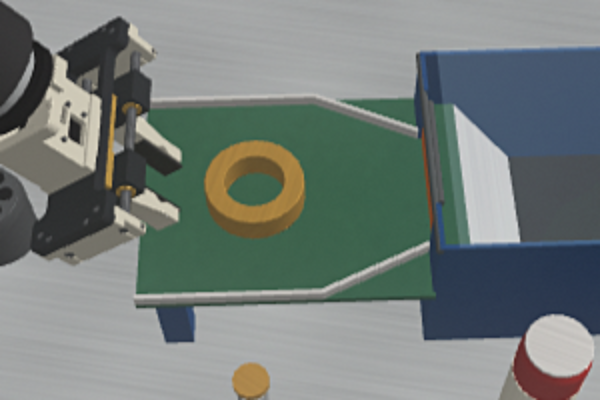

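The fingers stand leaning behind the ring, with tips at about (175,185) and the ring at (255,185), clear of both the deck and the ring. I'll push now.

Emit:
arm_command --steps '[{"translation":[-10,0,8],"rotation":[0,0,0],"claw":40},{"translation":[-19,0,14],"rotation":[0,0,0],"claw":40},{"translation":[-27,0,20],"rotation":[0,0,0],"claw":40},{"translation":[-35,0,25],"rotation":[0,0,0],"claw":40},{"translation":[-41,0,30],"rotation":[0,0,0],"claw":40}]'

```text
clock: 3.7
tool_pos: [0.5818, -0.1368, 0.1041]
orientation: [-179.8, 34.8, -78.3]
force: [1.2, -7.0, 5.5]
opening: 0.0397
gripper_force: 3.8
```

```bash
python3 -c "
from h import *
chute();tgt(-112,-2,99,35)"
```

```text
t 3.7 chute [-166.7   -3.7  104.1] [-179.8   34.8  -78.3] F [ 1.2 -7.   5.5] open 0.03967086644465708 [-16.  32.   6. -31. -83.  37.]
shift [-42.    1.7  35.5] turn [-0.02 -0.03  0.02]
```

```bash
python3 -c "
from h import *
p,d=ctrl.snapshot('scene');cv2.imwrite('pics/s3.png',cv2.resize(p[130:270,190:400,::-1],None,fx=3.5,fy=3.5,interpolation=cv2.INTER_CUBIC))
chute()"
```

```text
t 3.75 chute [-165.5   -3.7  104.1] [-179.8   34.9  -78.3] F [ 1.5 -3.6  2.9] open 0.039952441354899254 [-16.  32.   6. -31. -83.  37.]
```

View pics/s3.png

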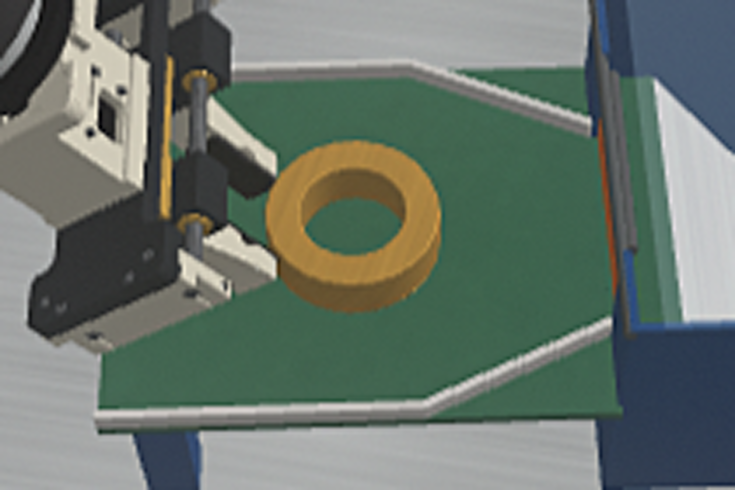

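The ring is cradled between both fingertips (contacts at about (275,180) and (275,270)) and lies flat. I'll continue, slightly lower.

Emit:
arm_command --steps '[{"translation":[-7,0,8],"rotation":[0,0,0],"claw":40},{"translation":[-16,1,14.5],"rotation":[0,0,0],"claw":40},{"translation":[-25,1,21.5],"rotation":[0,0,0],"claw":40},{"translation":[-34,2,28.5],"rotation":[0,0,0],"claw":40},{"translation":[-42,2,35.5],"rotation":[0,0,0],"claw":40}]'

```text
clock: 4.25
tool_pos: [0.5697, -0.0849, 0.0997]
orientation: [-179.7, 34.8, -78.3]
force: [2.3, -10.2, 9.4]
opening: 0.0398
gripper_force: 5.6
```

```bash
python3 -c "
from h import *
chute();tgt(-60,-2,99,35)
p,d=ctrl.snapshot('top');C=cloud('top',d);h=cv2.cvtColor(p,cv2.COLOR_RGB2HSV)
m=(h[...,0]>12)&(h[...,0]<25)&(h[...,1]>150)&(C[...,2]>.11)&(C[...,2]<.125)
q=C[m]-G;print(len(q),[((q@f).min(),(q@f).max()),((q@L).min(),(q@L).max())])"
```

```text
t 4.25 chute [-113.5   -2.3   99.7] [-179.7   34.8  -78.3] F [  2.3 -10.2   9.4] open 0.03983089241243193 [-12.  30.   2. -32. -79.  35.]
shift [-43.6   0.3  31. ] turn [-0.04 -0.05  0.02]
308 [(np.float64(-0.06694792215004179), np.float64(-0.030354101336170926)), (np.float64(-0.041147786927886884), np.float64(0.020533347013999857))]
```

```bash
python3 -c "
from h import *
tgt(-63,-2,101,42)"
```

```text
shift [-40.5   0.1  26.3] turn [-0.03 -1.43  0.03]
```

Emit:
arm_command --steps '[{"translation":[-8,0,6],"rotation":[0,-0.3,0],"claw":40},{"translation":[-16,0,11],"rotation":[0,-0.6,0],"claw":40},{"translation":[-24,0,16],"rotation":[0,-0.9,0],"claw":40},{"translation":[-32,0,21],"rotation":[0,-1.2,0],"claw":40},{"translation":[-40,0,26],"rotation":[0,-1.4,0],"claw":40}]'

```text
clock: 4.8
tool_pos: [0.5585, -0.0365, 0.0991]
orientation: [180.0, 42.1, -78.5]
force: [0.2, -4.0, -2.2]
opening: 0.0402
gripper_force: 2.2
```

```bash
python3 -c "
from h import *
chute();tgt(-20,-2,101,42)"
```

```text
t 4.8 chute [-63.8  -1.   99.1] [180.   42.1 -78.5] F [ 0.2 -4.  -2.2] open 0.040156886572806964 [-12.  31.   1. -38. -82.  37.]
shift [-33.8  -1.   27.9] turn [-0.    0.01 -0.01]
```

Emit:
arm_command --steps '[{"translation":[-7,0,6],"rotation":[0,0,0],"claw":40},{"translation":[-14,-0.5,11.5],"rotation":[0,0,0],"claw":40},{"translation":[-21,-0.5,17.5],"rotation":[0,0,0],"claw":40},{"translation":[-28,-1,23],"rotation":[0,0,0],"claw":40},{"translation":[-34,-1,28],"rotation":[0,0,0],"claw":40}]'

```text
clock: 5.3
tool_pos: [0.5507, 0.0074, 0.1017]
orientation: [-180.0, 42.0, -78.3]
force: [0.4, -4.7, 1.0]
opening: 0.0401
gripper_force: 2.8
```

```bash
python3 -c "
from h import *
chute();tgt(14,-2,101,42)
p,d=ctrl.snapshot('scene');cv2.imwrite('pics/s4.png',cv2.resize(p[110:260,270:480,::-1],None,fx=3.5,fy=3.5,interpolation=cv2.INTER_CUBIC))"
```

```text
t 5.3 chute [-19.2  -2.2 101.7] [-180.    42.   -78.3] F [ 0.4 -4.7  1. ] open 0.04007298867785028 [ -9.  29.  -1. -40. -80.  35.]
shift [-24.2   0.2  22.7] turn [ 0.   -0.    0.01]
```

View pics/s4.png

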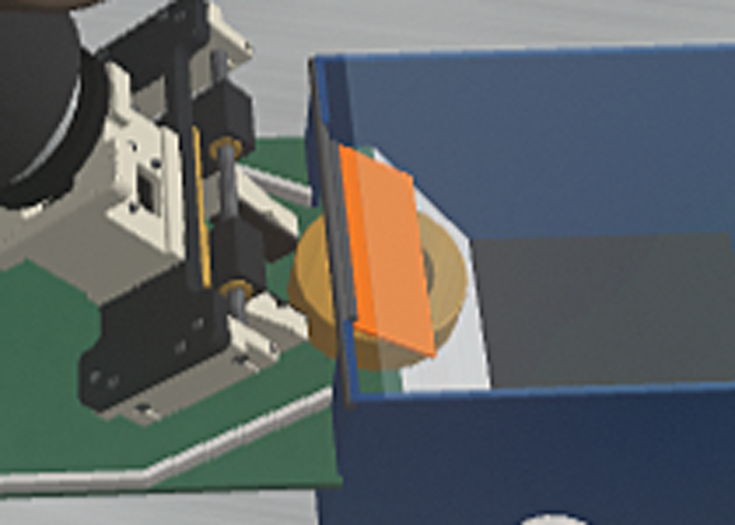

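The flap is open on the ring (orange edge at about (425,265)), the ring is half through the gate, and the fingers are clear of the rod. Pushing on.

Emit:
arm_command --steps '[{"translation":[-5,0,4.5],"rotation":[0,0,0],"claw":40},{"translation":[-10,0,9],"rotation":[0,0,0],"claw":40},{"translation":[-15,0,13.5],"rotation":[0,0,0],"claw":40},{"translation":[-20,0,18],"rotation":[0,0,0],"claw":40},{"translation":[-24,0,22],"rotation":[0,0,0],"claw":40}]'

```text
clock: 5.85
tool_pos: [0.5444, 0.0395, 0.102]
orientation: [-179.9, 42.1, -78.3]
force: [-0.0, 0.8, 0.6]
opening: 0.0403
gripper_force: 0.0
```

```bash
cat >> h.py <<'E'
def ring(name=None):
    p,d=ctrl.snapshot('scene');C=cloud('scene',d)-G;h=cv2.cvtColor(p,cv2.COLOR_RGB2HSV)
    x=C@f
    m=(h[...,0]>8)&(h[...,0]<25)&(h[...,1]>100)&(x>-.05)&(x<.25)&(abs(C@L)<.1)&(d>0)
    q=C[m];print('orange/bronze px',len(q),'x',np.percentile(q@f,[5,50,95]).round(3),'z',np.percentile(q[:,2],[5,50,95]).round(3)) if len(q) else print('none')
    if name: cv2.imwrite(name,cv2.resize(p[110:260,270:540,::-1],None,fx=2.8,fy=2.8,interpolation=cv2.INTER_CUBIC))
E
python3 -c "
from h import *
chute();tgt(21,-2,101,42);ring('pics/s5.png')"
```

```text
t 5.85 chute [ 13.5  -2.5 102. ] [-179.9   42.1  -78.3] F [-0.   0.8  0.6] open 0.040263350931485 [ -6.  28.  -3. -41. -78.  34.]
shift [-4.9  0.5  5.8] turn [-0.01  0.01  0.01]
orange/bronze px 1661 x [-0.028  0.024  0.059] z [0.143 0.16  0.186]
```

View pics/s5.png

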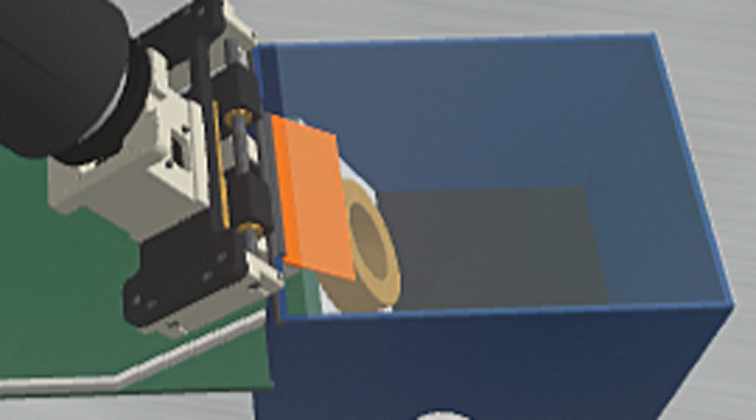

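The ring is tipping onto the ramp (at about (375,245)). I'll hold briefly and then draw back along the approach line.

Emit:
arm_command --steps '[{"translation":[0,0,0],"rotation":[0,0,0],"claw":40},{"translation":[0,0,0],"rotation":[0,0,0],"claw":40},{"translation":[0,0,0],"rotation":[0,0,0],"claw":40},{"translation":[0,0,0],"rotation":[0,0,0],"claw":40},{"translation":[0,0,0],"rotation":[0,0,0],"claw":40}]'

```text
clock: 6.4
tool_pos: [0.5442, 0.0384, 0.1009]
orientation: [180.0, 42.0, -78.4]
force: [-0.6, 0.1, -0.0]
opening: 0.04
gripper_force: 0.2
```

```bash
python3 -c "
from h import *
chute();ring('pics/s6.png')"
```

```text
t 6.4 chute [ 12.4  -2.  100.9] [180.   42.  -78.4] F [-0.6  0.1 -0. ] open 0.0400471674882429 [ -6.  28.  -3. -41. -78.  34.]
orange/bronze px 892 x [-0.031  0.016  0.074] z [0.122 0.159 0.186]
```

View pics/s6.png

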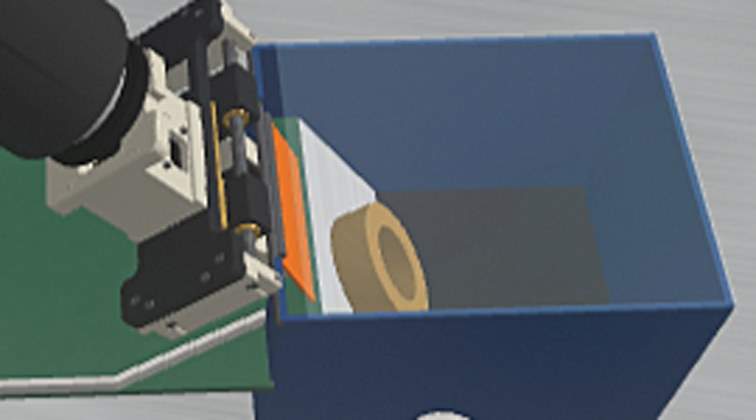

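The ring is down at the foot of the ramp (about (385,258)) and the flap rests on the fingers (about (295,215)). Drawing back.

Emit:
arm_command --steps '[{"translation":[10,0,-9],"rotation":[0,0,0],"claw":40},{"translation":[24,0,-21.5],"rotation":[0,0,0],"claw":40},{"translation":[40,0,-36],"rotation":[0,0,0],"claw":40},{"translation":[56,0,-50.5],"rotation":[0,0,0],"claw":40},{"translation":[74,0,-67],"rotation":[0,0,0],"claw":40}]'

```text
clock: 6.95
tool_pos: [0.5646, -0.0617, 0.1012]
orientation: [180.0, 42.0, -78.5]
force: [-0.1, 0.7, 0.2]
opening: 0.0405
gripper_force: 0.0
```

Emit:
arm_command --steps '[{"translation":[10,0,-20],"rotation":[0,0,0],"claw":40},{"translation":[20,0,-40],"rotation":[0,0,0],"claw":40},{"translation":[20,0,-60],"rotation":[0,0,0],"claw":40},{"translation":[20,0,-60],"rotation":[0,0,0],"claw":40},{"translation":[20,0,-60],"rotation":[0,0,0],"claw":40}]'

```text
clock: 7.45
tool_pos: [0.5755, -0.1143, 0.1322]
orientation: [-180.0, 42.0, -78.5]
force: [-0.2, 0.4, -0.2]
opening: 0.0404
gripper_force: 0.0
```

```bash
python3 -c "
from h import *
chute();ring('pics/s7.png')"
```

```text
t 7.45 chute [-143.4   -2.   132.2] [-180.    42.   -78.5] F [-0.2  0.4 -0.2] open 0.040367655483156434 [-18.  33.   9. -36. -90.  37.]
orange/bronze px 391 x [0.001 0.058 0.076] z [0.099 0.16  0.162]
```

View pics/s7.png

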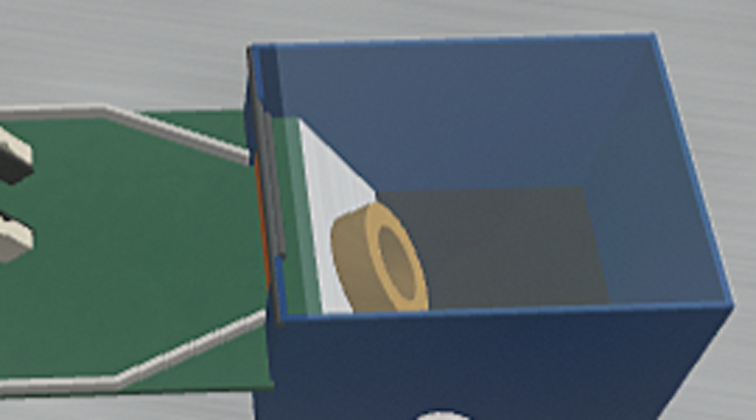

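The flap hangs shut, the fingers are well clear, and the ring rests leaning on the ramp foot (hole at about (397,262)), unchanged from the last picture. A quick height check, then I'll hand in.

Run:
```python
from h import *
u,v=270+397/2.8,110+262/2.8
for z in (.035,.045,.055,.065,.075,.085):
    P=plane("scene",u,v,z)-G; print(z,(P@f).round(3),(P@L).round(3))
```

```text
0.035 0.097 0.014
0.045 0.094 0.008
0.055 0.092 0.001
0.065 0.089 -0.005
0.075 0.087 -0.012
0.085 0.084 -0.018
```

```bash
python3 -c "
from plant import ctrl
print(ctrl.close_job())"
```

```text
the job is handed in; nothing more can be done
None
```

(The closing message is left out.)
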